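# Clear the test laptop and shut it

## Robot

A 6-joint arm with a two-finger parallel gripper is mounted at the origin on a cart in front of the work surface, level with it; the furniture and walls round the work are solid. World frame = base frame: x ahead of the robot, y to its left, z up, the work surface at z = 0. Lengths are in m, angles in rad, forces in N, time in s.
With the tool pointing down it reaches from about 0.25 to 0.775 m from the base axis. Payload 4 kg.
Tool frame: the origin (TCP) lies between the finger pads; the fingertips stand 11 mm ahead of it and the grasp point (between the pads) lies 8 mm behind it (robot.tip_extent is the z of the fingertips in the tool frame, in m); z points along the fingers, y is the line along which they close (so a half turn about z gives the same grasp; the last joint's range is limited). The gripper opens to 94 mm and grips with 3 to 60 N. Pads are 16 mm wide; open, the fingers measure 119 mm over their backs; the gripper's body (75 mm by 177 mm) begins 78 mm behind the grasp point.
Start: joints at [1.02, 0.087, 1.371, -0, 1.684, -0.103], TCP at [0.238, 0.496, 0.217] pointing down, gripper open.
Joint ranges: [-3.1, 3.1], [-0.76, 2.03], [0.27, 2.55], [-1.08, 4.22], [0.17, 2.65], [-2.57, 2.57]. Speed limits (rad/s): [2.79, 2.79, 3.14, 3.14, 3.14, 3.14].

## Interface

Orientations are given as [roll, pitch, yaw] about the fixed x, y, z axes, in that order (R = Rz(yaw) Ry(pitch) Rx(roll)).
In Python, from bench import robot, imaging gives the robot as it stands.
- The arm moves only by the shell command python3 -m pendant 'ROWS'. ROWS is JSON, a list of rows, each a list of 7 numbers: the shift along the world's x, y, z in cm, then the turn, a rotation vector about the world's x, y, z in degrees, then the opening, from 0 (shut) to 1 (fully open). In form: [[dx, dy, dz, ax, ay, az, jaw], ...]. A call has 1 to 8 rows; each row shifts and turns the commanded pose from where the row before left it; what a row does not reach is not made up. A row lasts 1/10 s, in which the tool goes at most 50 mm and 8.59 degrees, less where a joint would pass 70% of its speed; a pose out of reach is approached as far as the arm can. A call is refused whole if a number of a shift passes 5 or a number of a turn 8.59, either way. A call with a gripper value outside its range is refused whole. The fingers move at their own pace and stop on an object; the grip force is fixed at half the most. Time passes only in rows, so rows that do not move let the fingers close. It gives the time, the measured TCP pose, the force, the opening and the grip force at its end, in the units of the state.
- robot.get_obs(): the state, without advancing time (a new reading comes with each control period).
- imaging.snapshot(name): name is "side" or "top"; returns the picture (384x512x3 uint8, red, green, blue); there is no depth.
- imaging.camera_params(name): a dict with "camera_matrix" (3x3 intrinsics, pixels), "k1" (the pictures are not rectified: a ray, as slopes to the right and down, at radius r is drawn at 1 + k1 r^2 times it, then the intrinsics apply), "R" (3x3) and "t" (3): a world point X has camera coordinates R X + t. Camera axes: x right, y down, z forward; pixel columns grow to the right and rows downward; lengths in m; the calibration is good to about 2 mm. A picture is of the moment at which its call begins. camera_params takes no time and is no camera call.
- robot.close_job(): hands the job in; it is judged then, once.
The state is a dict: "time": time; "joint_positions": joint angles; "qvel": joint speeds; "joint_torque": joint torques, N m; "tool_pos": TCP position; "ee_rot": TCP orientation; "wrist_force": force on the tool from outside, world axes, zero at the start; "wrist_torque": the same for the moment, N m; "width": finger opening in m; "finger_force": force on a finger pad.
Only numpy, scipy, OpenCV 4.12 (cv2) and the standard library are available. Lean on these libraries where they do the work, as an engineer would, in place of code of your own. Each camera call takes 0.05 s, during which the arm holds its last target. There are 200 camera calls.

## Task

The pressure test is saved and the laptop must be shut, but it has been used as a shelf. With its lid still open, clear it first: stand the oil bottle from the laptop upright in the middle of the round black drip dish, and lay the pressure transducer and the blue USB stick flat in the grey parts tray beside the dish, without dropping anything or knocking anything over. Then gently close the laptop lid all the way.

Things in the scene. Friction and masses are not known exactly. Their poses are not given: they have to be found in the camera images.
- laptop: grey laptop, fixed to the bench top by its weight and rubber feet; base 220 mm deep (x -105 to +115 mm) and 306 mm wide (y -153 to +153 mm), keyboard surface 19 mm above the bench. Origin: on the bench under the middle of the base; x points to the hinge (away from the user), z up
- laptop_hinge (a point): middle of the laptop's hinge line, 111 mm behind the laptop's origin and 21 mm above the bench; the lid turns about the laptop's y axis through this point. The lid reaches 216 mm from the hinge, is 306 mm wide and 6 mm thick (closed: 21 to 27 mm above the bench)
- laptop_lid (a joint): angle of the laptop's lid in rad: 0 is shut flat on the base, 1.57 upright, more leans back. A stiff hinge (about 1.2 N m) that stays where it is left. Shut, only 2 mm remain between keyboard and screen
- oil_bottle: amber squeeze bottle of gauge oil with a red spout, standing upright on the laptop; round body 58 mm across, straight up to about 115 mm, spout tip at 180 mm; 0.32 kg. Origin: centre of its underside, z up
- transducer: steel pressure transducer with a black plug end, lying on the laptop; 88 mm long along its y axis, body 27 mm across and 27 mm high, with a 31 mm wide hexagon 20 to 32 mm to the +y side of the origin; 0.17 kg. Origin: on its underside, mid-length
- transducer_mid (a point): the transducer's middle, 13.5 mm above its underside, on its axis
- usb_stick: blue USB stick with a bare metal plug, lying on the laptop; 54 mm long along its y axis, 18 mm wide, 9 mm high. Origin: centre of its underside
- parts_tray: open grey parts tray, loose on the bench; 160 mm (x) by 240 mm (y), walls 2 mm thick and 42 mm high, floor 2 mm thick. Two dividers across it at y = -50 mm and y = +30 mm make three compartments 156 mm long in x and 67, 78 and 87 mm wide in y. Origin: centre of its underside, z up
- drip_dish: round black rubber drip dish, loose on the bench; 116 mm across the rim, 12 mm high, flat floor 4 mm above the bench and about 96 mm across. Origin: centre of its underside
- mug: green mug standing upright on the bench at the far left, a bystander; 86 mm across, 94 mm high. Origin: on its underside
Mind the look-alikes: they are no part of the job. Leave any purple look-alike of the oil_bottle alone.

How it is judged:
On the way, in this order (a step that is already met when the one before it is completed fails the run):
1. with the lid still open, the bottle stands in the drip dish and the transducer and the stick lie in the tray, all let go (horizontal distance between oil_bottle and drip_dish below 0.022 m and z of oil_bottle in the frame of drip_dish between 0 and 0.009 m and angle between oil_bottle's own z axis and vertical below 0.12 rad and x of transducer_mid in the frame of parts_tray between -0.075 and 0.075 m and y of transducer_mid in the frame of parts_tray between -0.115 and 0.115 m and z of transducer_mid in the frame of parts_tray between -0.002 and 0.028 m and x of usb_stick in the frame of parts_tray between -0.075 and 0.075 m and y of usb_stick in the frame of parts_tray between -0.115 and 0.115 m and z of usb_stick in the frame of parts_tray between -0.002 and 0.02 m and contact force between each of oil_bottle, transducer, usb_stick and the fingers below 0.1 N and value of joint laptop_lid above 1.2 rad), for 0.2 s.
2. the lid is shut (value of joint laptop_lid below 0.03 rad), for 0.2 s.
At the end, for the whole second after the job is handed in: The laptop lid is fully shut (under 0.03 rad); the oil bottle stands upright (within 0.12 rad) on the floor of the drip dish, within 22 mm of its middle; the transducer and the USB stick both lie flat on the floor of the parts tray, inside its walls; all are let go and at rest (horizontal distance between oil_bottle and drip_dish below 0.022 m and z of oil_bottle in the frame of drip_dish between 0 and 0.009 m and angle between oil_bottle's own z axis and vertical below 0.12 rad and x of transducer_mid in the frame of parts_tray between -0.075 and 0.075 m and y of transducer_mid in the frame of parts_tray between -0.115 and 0.115 m and z of transducer_mid in the frame of parts_tray between -0.002 and 0.028 m and x of usb_stick in the frame of parts_tray between -0.075 and 0.075 m and y of usb_stick in the frame of parts_tray between -0.115 and 0.115 m and z of usb_stick in the frame of parts_tray between -0.002 and 0.02 m and contact force between each of oil_bottle, transducer, usb_stick and the fingers below 0.1 N and value of joint laptop_lid below 0.03 rad and linear speed of each of oil_bottle, transducer, usb_stick below 0.02 m/s); the robot touches nothing.
It fails at once if the oil bottle is tipped by more than 0.7 rad (angle between oil_bottle's own z axis and vertical above 0.7 rad).
It fails at once if the mug is knocked over (angle between mug's own z axis and vertical above 0.7 rad).
It fails at once if the bottle, the transducer or the stick is dropped or thrown (over 1.1 m/s while not held) ((linear speed of oil_bottle above 1.1 m/s and contact force between oil_bottle and the fingers below 0.05 N) or (linear speed of transducer above 1.1 m/s and contact force between transducer and the fingers below 0.05 N) or (linear speed of usb_stick above 1.1 m/s and contact force between usb_stick and the fingers below 0.05 N)).
It fails at once if the laptop lid is slammed or wrenched (turns faster than 3.5 rad/s) (velocity of joint laptop_lid below -3.5 rad/s or velocity of joint laptop_lid above 3.5 rad/s).
It also fails if it takes over 70 s, if anything falls off the work surface, if the arm or the gripper's body presses on something with over 40 N, if the wrist force passes 120 N, or if a joint passes its speed limit or range.

## Working session

There is one attempt and no reset: what is moved stays moved. The work goes in short steps, Python scripts to look and compute and a shell command to move; the robot and the scene stay as the last step left them, time stands still between calls to the robot, and variables do not carry over. Pictures are saved under pics/ and viewed, at most 10 in all, crops included, and the job is handed in when it is done.

```bash
ls; mkdir -p pics; cat > h.py <<'E'
import numpy as np, cv2
from bench import robot, imaging
def snap(n,f):
    im=imaging.snapshot(n); cv2.imwrite('pics/'+f,im[:,:,::-1]); return im
def ray(n,u,v):
    p=imaging.camera_params(n);K=np.array(p['camera_matrix'],float);k=p['k1']
    d=(np.linalg.inv(K)@[u,v,1])[:2]; s=d.copy()
    for _ in range(30): s=d/(1+k*(s@s))
    R=np.array(p['R']);t=np.array(p['t'])
    return -R.T@t, R.T@np.array([*s,1])
def plane(n,u,v,z):
    c,d=ray(n,u,v); return c+d*(z-c[2])/d[2]
def proj(n,X):
    p=imaging.camera_params(n);K=np.array(p['camera_matrix']);c=np.array(p['R'])@np.array(X)+np.array(p['t'])
    s=c[:2]/c[2]; s=s*(1+p['k1']*(s@s)); return (K@[*s,1])[:2]
def tri(u1,u2):
    (a,d),(b,e)=ray('top',*u1),ray('side',*u2)
    s=np.linalg.lstsq(np.c_[d,-e],b-a,rcond=None)[0]; p,q=a+d*s[0],b+e*s[1]; return (p+q)/2,np.linalg.norm(p-q)
E
python3 - <<'E'
from h import *
np.set_printoptions(precision=3,suppress=True)
a=snap('top','top0.png');b=snap('side','side0.png')
for n in('top','side'): print(n,ray(n,256,192))
print(robot.get_obs())
E
```

```text
pics
top (array([0.25 , 0.037, 1.615]), array([ 0.2  , -0.011, -0.98 ]))
side (array([0.587, 1.559, 0.858]), array([-0.026, -0.888, -0.459]))
{'time': 0.1, 'joint_positions': array([ 1.02 ,  0.088,  1.372, -0.   ,  1.684, -0.103]), 'qvel': array([ 0.001, -0.003, -0.005,  0.001,  0.001,  0.   ]), 'joint_torque': array([  0.003, -34.125, -30.33 ,   0.072,   0.03 ,  -0.   ]), 'tool_pos': array([0.238, 0.495, 0.215]), 'ee_rot': array([-3.14 , -0.   ,  2.694]), 'wrist_force': array([ 0.21 , -0.59 , -0.497]), 'wrist_torque': array([ 0.025,  0.016, -0.004]), 'finger_force': 0.0, 'width': 0.09429119239752512}
```

View pics/top0.png

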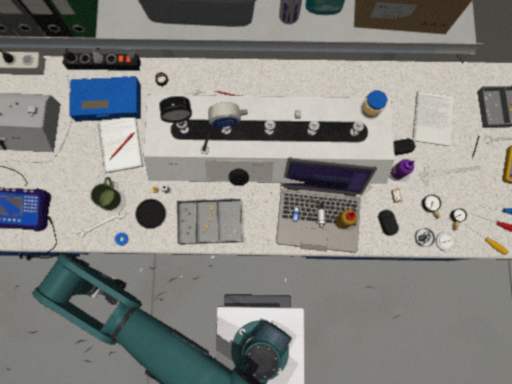

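View pics/side0.png

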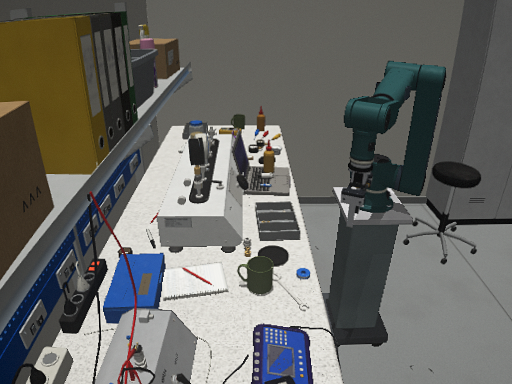

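The top view shows the laptop near (320,205) with the oil bottle at (347,218), and a blue item at (296,214) and a steel item at (322,217) on the keyboard. The tray is at (210,221), the dish at (151,213), the mug at (105,195) and a purple bottle at (403,168). The side view shows a second bottle at (261,118), behind the one at (269,160). I'll confirm in one enlarged crop.

```bash
python3 - <<'E'
from h import *
a=cv2.imread('pics/top0.png');b=cv2.imread('pics/side0.png')
A=cv2.resize(a[150:255,268:418],None,fx=4,fy=4,interpolation=2)
B=cv2.resize(b[100:200,225:275],None,fx=4,fy=4,interpolation=2)
B=np.vstack([B,np.zeros((20,200,3),np.uint8)]); cv2.imwrite('pics/crop0.png',np.hstack([A,B]))
E
```

```text
(no output)
```

View pics/crop0.png

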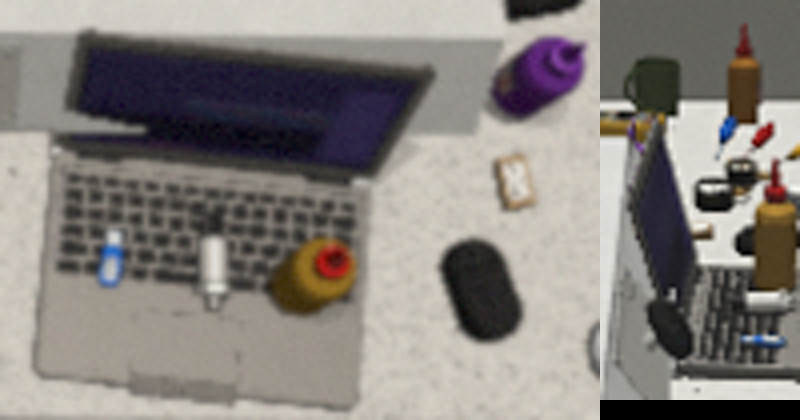

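The look-alikes are the purple bottle at top (403,168), on the bench behind the laptop, and a far amber bottle at side (261,118), beyond the laptop. The amber bottle at top (347,218) and side (269,160) stands on the laptop, so it is the one meant. The crop also confirms the blue stick at (296,214) and the steel transducer at (322,217), whose plug points to the hinge. Next I'll measure positions.

```bash
python3 - <<'E'
from h import *
np.set_printoptions(precision=4,suppress=True)
a=cv2.imread('pics/top0.png');b=cv2.imread('pics/side0.png')
def comp(mask,seed_box,mn=5):
    x0,y0,x1,y1=seed_box; m=np.zeros(mask.shape,np.uint8); m[y0:y1,x0:x1]=mask[y0:y1,x0:x1]
    n,l,s,c=cv2.connectedComponentsWithStats(m); i=1+np.argmax(s[1:,4]); 
    ys,xs=np.where(l==i); return np.c_[xs,ys].astype(np.float32),s[i],c[i]
A=cv2.cvtColor(a,cv2.COLOR_BGR2HSV);B=cv2.cvtColor(b,cv2.COLOR_BGR2HSV)
def hs(H,lo,hi): return cv2.inRange(H,lo,hi)
def world(pts,n,z): return np.array([plane(n,u,v,z)[:2] for u,v in pts])
def pca(n,pts,z):
    w=world(pts,n,z); c,(w1,h1),ang=cv2.minAreaRect((w*1000).astype(np.float32))
    m=w.mean(0); e,v=np.linalg.eigh(np.cov((w-m).T)); d=v[:,1]; d=d*np.sign(d[0]); return m,np.array([w1,h1]),np.degrees(np.arctan2(d[1],d[0])),np.ptp((w-m)@d)
p,s,c=comp(hs(A,(95,90,60),(130,255,255)),(285,200,310,225)); print('stick blue',s,c,pca('top',p,.024))
p,s,c=comp(hs(A,(0,0,190),(180,50,255)),(312,195,330,230)); print('trans bright',s,c,pca('top',p,.035))
p,s,c=comp(hs(A,(95,90,60),(130,255,255)),(285,200,310,225))
q,s,c=comp((hs(A,(0,150,100),(8,255,255))|hs(A,(170,150,100),(180,255,255))),(335,200,365,230)); print('red top',s,c,[plane('top',*c,z) for z in(.17,.199)])
q,s,c=comp((hs(B,(0,120,60),(8,255,255))|hs(B,(170,120,60),(180,255,255))),(255,130,285,160)); print('red side',s,c)
q,s,c=comp(hs(B,(9,100,50),(25,255,255)),(255,140,285,185)); print('amber side',s,c)
q,s,c=comp(hs(A,(0,0,0),(180,255,55)),(130,190,172,235)); w=world(q,'top',.012); print('dish',s,c,cv2.minEnclosingCircle((w*1000).astype(np.float32)),w.mean(0)*1000)
q,s,c=comp(cv2.inRange(a.max(2),0,145),(172,193,250,250)); r=cv2.minAreaRect(q); print('tray',s,c,r)
print(world(cv2.boxPoints(r),'top',.042)*1000)
# laptop corners by hand at z .019
f=lambda x,y:(268+(x+.5)/4-.5,150+(y+.5)/4-.5)
print('laptop',[1000*plane('top',*f(*k),z)[:2] for k,z in(((35,375),.019),((357,408),.019),((365,190),.021),((53,155),.021))])
print('lid top corners z?',f(82,32),f(435,68))
cr=np.hstack([cv2.resize(a[190:260,125:255],None,fx=4,fy=4,interpolation=2)]);cv2.imwrite('pics/crop1.png',cr)
E
```

```text
stick blue [293 211   6   7  25] [295.76 213.32] (array([ 0.4948, -0.1318]), array([18.8579, 22.6955]), np.float64(54.09377579238642), np.float64(0.02618069839908458))
trans bright [320 210   4  13  40] [321.2   216.075] (array([ 0.4841, -0.2257]), array([11.2214, 45.5561]), np.float64(1.6713771282275813), np.float64(0.04544362516539262))
red top [347 211   8   9  46] [350.5435 215.2609] [array([ 0.4684, -0.3037,  0.17  ]), array([ 0.464 , -0.2969,  0.199 ])]
red side [266 141   5  10  23] [268.3478 147.    ]
amber side [263 150  11  23 218] [268.4174 161.0229]
dish [137 200  28  28 623] [150.2921 213.39  ] ((488.75634765625, 419.58734130859375), 54.07749557495117) [488.4072 419.2042]
tray [ 177  198   66   47 1453] [200.8906 219.4405] ((208.91952514648438, 220.90695190429688), (44.23653030395508, 65.02884674072266), 87.79740142822266)
[[535.7349 320.2526]
 [548.8462  76.9358]
 [383.3828  67.5585]
 [370.7295 306.1895]]
laptop [array([381.1651, -59.3853]), array([ 354.8961, -358.8879]), array([ 561.1157, -372.6249]), array([590.7759, -75.7863])]
lid top corners z? (288.125, 157.625) (376.375, 166.625)
```

View pics/crop1.png

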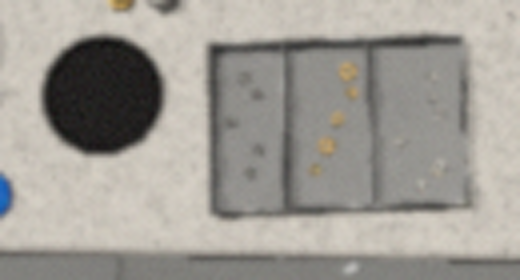

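The tray sits at roughly world (0.46, 0.193), turned about 180°, so its widest compartment is nearest the laptop. The dish is at (0.488, 0.419). I'll finish the bottle, stick, transducer and lid numbers.

```bash
python3 - <<'E'
from h import *
np.set_printoptions(precision=4,suppress=True)
print('bottle red',tri((350.5,215.3),(268.3,147)))
f=lambda x,y:(268+(x+.5)/4-.5,150+(y+.5)/4-.5)
for n,k,z in(('trans port end',(213,308),.032),('trans white/black',(213,232),.032),('plug end',(216,205),.032),('bottle base front',(300,310),.019),('stick rear',(108,288),.024),('stick tip',(114,230),.024)): print(n,1000*plane('top',*f(*k),z))
print('side amber base ctr', [1000*plane('side',268.4,172.5,z) for z in(.019,)])
g=lambda x,y:(225+(x-600+.5)/4-.5,100+(y+.5)/4-.5)
print('stick side L/R',[1000*plane('side',*g(*k),.024) for k in((742,340),(787,342))],'trans side',[1000*plane('side',*g(*k),.033) for k in((748,298),(790,300))])
for hc,lc in(((53,155),(82,32)),((365,190),(435,68))):
    H=plane('top',*f(*hc),.021); c,d=ray('top',*f(*lc))
    for z in np.arange(.12,.26,.01):
        P=c+d*(z-c[2])/d[2]; L=np.linalg.norm(P-H)
        if abs(L-.216)<.006: print('lid',P,L)
print('lid side top',proj('side',[.62,-.08,.23]))
q=f(0,33);print('device edge',[plane('top',q[0],q[1],z) for z in(.08,.12,.16)], 'front bottom',plane('top',*f(0,133),0))
print('dish side',1000*plane('side',274,256,.01),'mug',1000*plane('top',105,195,.09))
E
```

```text
bottle red (array([ 0.4708, -0.3071,  0.155 ]), np.float64(0.0004932896562226444))
trans port end [ 444.8197 -224.3427   32.    ]
trans white/black [ 516.6439 -225.5162   32.    ]
plug end [ 542.4946 -228.7676   32.    ]
bottle base front [ 445.7198 -308.2364   19.    ]
stick rear [ 463.2432 -127.3666   24.    ]
stick tip [ 518.5353 -133.304    24.    ]
side amber base ctr [array([ 468.2014, -286.8258,   19.    ])]
stick side L/R [array([ 517.3839, -131.5129,   24.    ]), array([ 462.1898, -125.8226,   24.    ])] trans side [array([ 506.2729, -235.7634,   33.    ]), array([ 452.3685, -229.5788,   33.    ])]
lid [ 0.6522 -0.0853  0.23  ] 0.21805278214164345
lid [ 0.6281 -0.3841  0.22  ] 0.2102712076071077
lid [ 0.6254 -0.381   0.23  ] 0.2188118387847288
lid side top [238.7182 149.1571]
device edge [array([ 0.6937, -0.0221,  0.08  ]), array([ 0.6821, -0.0205,  0.12  ]), array([ 0.6706, -0.019 ,  0.16  ])] front bottom [ 0.6163 -0.0259  0.    ]
dish side [485.1544 430.2247  10.    ] mug [541.9484 569.4358  90.    ]
```

```bash
python3 -m pendant '[[2,-5,0.5,0,0,6.5,1],[2,-5,0.5,0,0,6.5,1],[2,-5,0.5,0,0,6.5,1],[2,-5,0.5,0,0,6.5,1],[2,-5,0,0,0,0,1],[2,-5,0,0,0,0,1],[2,-5,0,0,0,0,1],[2,-5,0,0,0,0,1]]'
```

```text
time: 0.9
tool_pos: [0.3864, 0.1233, 0.2347]
ee_rot: [3.141, 0.0, -3.135]
wrist_force: [1.1, 0.1, -0.3]
width: 0.094
finger_force: 0.0
```

```bash
python3 -m pendant '[[1,-5,0,0,0,0,1],[1,-5,0,0,0,0,1],[1,-5,0,0,0,0,1],[1,-5,0,0,0,0,1],[1,-5,0,0,0,0,1],[1,-5,0,0,0,0,1],[1,-5,0,0,0,0,1],[1.5,-5,0,0,0,0,1]]'; python3 -m pendant '[[0.5,-1.5,0,0,0,0,1],[0,0,0,0,0,0,1],[0,0,0,0,0,0,1]]'; python3 - <<'E'
from h import *
np.set_printoptions(precision=4,suppress=True)
print(robot.get_obs()['tool_pos'],robot.get_obs()['ee_rot'])
a=snap('top','t1.png');b=snap('side','s1.png')
cv2.imwrite('pics/c2.png',np.hstack([cv2.resize(a[150:250,290:390],(400,400),interpolation=2),cv2.resize(b[100:200,225:325],(400,400),interpolation=2)])[:,:,::-1])
for s,t in(((147,158),(242,214)),((147,182),(243,243)),((147,160),(160,215))): print(tri(s,t))
E
```

```text
time: 1.7
tool_pos: [0.4689, -0.268, 0.2346]
ee_rot: [3.141, -0.0, -3.137]
wrist_force: [0.4, 0.7, -0.1]
width: 0.0941
finger_force: 0.0
time: 2.0
tool_pos: [0.4742, -0.2798, 0.2346]
ee_rot: [3.14, -0.001, -3.135]
wrist_force: [0.7, 0.3, -0.5]
width: 0.094
finger_force: 0.0
[ 0.4742 -0.2798  0.2346] [ 3.1398 -0.001  -3.1351]
(array([0.6284, 0.4034, 0.1821]), np.float64(0.05656977806074935))
(array([0.5982, 0.4256, 0.0653]), np.float64(3.1370230559431254e-05))
(array([0.7744, 0.425 , 0.1553]), np.float64(0.22533605258409536))
```

View pics/c2.png

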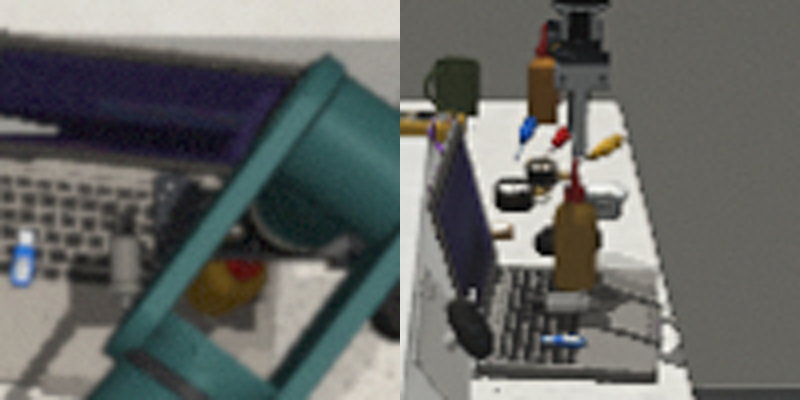

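The side crop shows the open fingers at column 577, directly over the spout tip at 575, so x is aligned. I still need 2.7 cm in -y, then go down.

```bash
python3 -m pendant '[[-0.2,-2.7,0,0,0,0,1],[0,0,0,0,0,0,1],[0,0,-3,0,0,0,1],[0,0,-3,0,0,0,1],[0,0,-3,0,0,0,1],[0,0,-2,0,0,0,1],[0,0,-0.7,0,0,0,1],[0,0,0,0,0,0,1]]'; python3 -m pendant '[[0,0,0,0,0,0,0.5],[0,0,0,0,0,0,0.5],[0,0,0,0,0,0,0.4],[0,0,0,0,0,0,0.4],[0,0,0,0,0,0,0.4],[0,0,0,0,0,0,0.4]]'
```

```text
time: 2.9
tool_pos: [0.4721, -0.3063, 0.1174]
ee_rot: [3.14, -0.001, -3.134]
wrist_force: [1.4, 0.3, 0.3]
width: 0.094
finger_force: 0.0
time: 3.5
tool_pos: [0.4726, -0.3081, 0.1184]
ee_rot: [-3.141, 0.001, -3.136]
wrist_force: [1.1, -0.1, 1.3]
width: 0.0563
finger_force: 30.0
```

```bash
python3 -m pendant '[[0,0,1,0,0,0,0.4],[0,0,2,0,0,0,0.4],[0,0,3,0,0,0,0.4],[0,0,3,0,0,0,0.4],[0,0,2,0,0,0,0.4],[0,1,0,0,0,0,0.4],[0,2,0,0,0,0,0.4],[0,3,0,0,0,0,0.4]]'; python3 -m pendant '[[0,4,0,0,0,0,0.4],[0,4,0,0,0,0,0.4],[0,4,0,0,0,0,0.4],[0,4,0,0,0,0,0.4],[0,4,0,0,0,0,0.4],[0,4,0,0,0,0,0.4],[0,4,0,0,0,0,0.4],[0,4,0,0,0,0,0.4]]'; python3 -m pendant '[[0,4,0,0,0,0,0.4],[0,4,0,0,0,0,0.4],[0,4,0,0,0,0,0.4],[0,4,0,0,0,0,0.4],[0,4,0,0,0,0,0.4],[0,4,0,0,0,0,0.4],[0,4,0,0,0,0,0.4],[0,3,0,0,0,0,0.4]]'
```

```text
time: 4.3
tool_pos: [0.4713, -0.2462, 0.2253]
ee_rot: [3.139, -0.004, -3.137]
wrist_force: [0.8, 1.2, -3.3]
width: 0.0569
finger_force: 30.0
time: 5.1
tool_pos: [0.4698, 0.075, 0.2254]
ee_rot: [3.141, -0.005, -3.134]
wrist_force: [0.7, -0.2, -2.3]
width: 0.0565
finger_force: 30.0
time: 5.9
tool_pos: [0.4691, 0.3847, 0.2249]
ee_rot: [-3.14, -0.005, -3.133]
wrist_force: [0.2, -0.8, -3.3]
width: 0.057
finger_force: 30.0
```

```bash
python3 -m pendant '[[1,2,0,0,0,0,0.4],[0.8,1.5,0,0,0,0,0.4],[0,0,0,0,0,0,0.4],[0,0,-3,0,0,0,0.4],[0,0,-3,0,0,0,0.4],[0,0,-3,0,0,0,0.4],[0,0,-2,0,0,0,0.4],[0,0,0,0,0,0,0.4]]'; python3 - <<'E'
from h import *
a=snap('top','t3.png');b=snap('side','s3.png')
cv2.imwrite('pics/c3.png',np.hstack([cv2.resize(a[160:260,100:200],(400,400),interpolation=2),cv2.resize(b[190:290,220:320],(400,400),interpolation=2)])[:,:,::-1])
E
```

```text
time: 6.7
tool_pos: [0.4861, 0.4145, 0.1119]
ee_rot: [-3.135, -0.01, -3.136]
wrist_force: [-0.2, 0.4, -2.7]
width: 0.0566
finger_force: 30.0
```

View pics/c3.png

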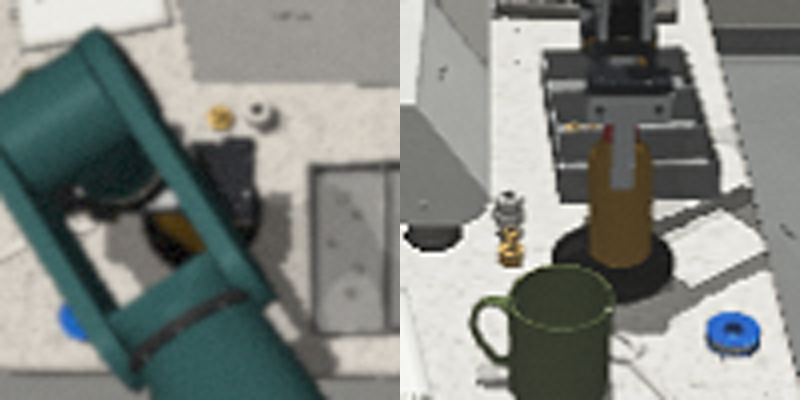

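The side crop shows the bottle hovering over the dish, with its axis at column 622 against a dish centre of 613. A quick ray check will give the offset.

```bash
python3 - <<'E'
from h import *
g=lambda x,y:(220+(x-400+.5)/4-.5,190+(y+.5)/4-.5)
P=lambda x,y,z:1000*plane('side',*g(x,y),z)
print('bottle base front',P(622,268,.0125),'L/R',P(591,255,.0125),P(653,255,.0125))
print('dish front',P(613,300,.004),'L/R',P(552,262,.01),P(674,262,.01))
E
```

```text
bottle base front [481.59873364 437.36893863  12.5       ] L/R [508.84526907 417.2707298   12.5       ] [451.65851046 417.99196373  12.5       ]
dish front [491.74519938 473.1278959    4.        ] L/R [544.92698636 424.24187755  10.        ] [432.83545638 425.63335472  10.        ]
```

```bash
python3 -m pendant '[[0.8,0.6,0,0,0,0,0.4],[0,0,0,0,0,0,0.4],[0,0,-0.4,0,0,0,0.4],[0,0,-0.3,0,0,0,0.4],[0,0,0,0,0,0,0.4],[0,0,0,0,0,0,0.4]]'
```

```text
time: 7.4
tool_pos: [0.4982, 0.4229, 0.1107]
ee_rot: [-3.141, -0.001, -3.136]
wrist_force: [0.8, -0.6, -3.9]
width: 0.0569
finger_force: 30.0
```

```bash
python3 -m pendant '[[-0.2,0,-0.3,0,0,0,0.4],[0,0,-0.3,0,0,0,0.4],[0,0,0,0,0,0,0.4],[0,0,0,0,0,0,0.4]]'
```

```text
time: 7.8
tool_pos: [0.4962, 0.423, 0.1047]
ee_rot: [-3.141, -0.0, -3.136]
wrist_force: [0.7, 0.5, -2.3]
width: 0.0567
finger_force: 30.0
```

```bash
python3 -m pendant '[[0,0,-0.1,0,0,0,0.4],[0,0,0,0,0,0,0.4],[0,0,0,0,0,0,0.4]]'
```

```text
time: 8.1
tool_pos: [0.4965, 0.4231, 0.1041]
ee_rot: [3.141, 0.0, -3.136]
wrist_force: [0.9, 0.7, -2.8]
width: 0.0569
finger_force: 30.0
```

```bash
python3 -m pendant '[[0,0,-0.1,0,0,0,0.4],[0,0,-0.1,0,0,0,0.4],[0,0,0,0,0,0,0.4],[0,0,0,0,0,0,0.4]]'
```

```text
time: 8.5
tool_pos: [0.4969, 0.4232, 0.104]
ee_rot: [3.141, 0.002, -3.136]
wrist_force: [-1.0, -1.3, 5.2]
width: 0.057
finger_force: 30.0
```

Contact made, so release and rise.

```bash
python3 -m pendant '[[0,0,0,0,0,0,0.7],[0,0,0,0,0,0,0.95],[0,0,0,0,0,0,0.95],[0,0,0,0,0,0,0.95],[0,0,2,0,0,0,0.95],[0,0,3,0,0,0,0.95],[0,0,4,0,0,0,0.95],[0,0,4,0,0,0,0.95]]'; python3 -m pendant '[[0,-5,0,0,0,0,1],[0,-5,0,0,0,0,1],[0,-5,0,0,0,0,1],[0,-5,0,0,0,0,1],[0,-5,0,0,0,0,1],[0,-5,0,0,0,0,1],[0,-5,0,0,0,0,1],[0,-5,0,0,0,0,1]]'; python3 - <<'E'
from h import *
a=snap('top','t4.png');b=snap('side','s4.png')
A=cv2.cvtColor(a,cv2.COLOR_RGB2HSV);B=cv2.cvtColor(b,cv2.COLOR_RGB2HSV)
red=lambda H:cv2.inRange(H,(0,140,60),(8,255,255))|cv2.inRange(H,(170,140,60),(180,255,255))
m=red(A)[190:240,120:180];n=red(B)[205:260,255:300]
p=np.argwhere(m).mean(0)[::-1]+[120,190];q=np.argwhere(n).mean(0)[::-1]+[255,205];print(p,q,tri(p,q))
d=(a.max(2)<55).astype(np.uint8);d[:190]=0;d[240:]=0;d[:,:125]=0;d[:,172:]=0
ys,xs=np.where(d);w=np.array([plane('top',x,y,.012)[:2] for x,y in zip(xs,ys)])*1000;print(cv2.minEnclosingCircle(w.astype(np.float32)))
cv2.imwrite('pics/c4.png',np.hstack([cv2.resize(a[160:260,120:220],(400,400),interpolation=2),cv2.resize(b[190:290,220:320],(400,400),interpolation=2)])[:,:,::-1])
E
```

```text
time: 9.3
tool_pos: [0.496, 0.4229, 0.2324]
ee_rot: [-3.141, -0.001, -3.136]
wrist_force: [0.5, 0.6, 0.2]
width: 0.0895
finger_force: 0.0
time: 10.1
tool_pos: [0.496, 0.0213, 0.232]
ee_rot: [3.141, 0.001, -3.135]
wrist_force: [0.6, -0.3, -0.0]
width: 0.0939
finger_force: 0.0
[141.44897959 206.14285714] [272.31428571 224.5       ] (array([0.49466346, 0.42104295, 0.14031258]), np.float64(0.0004221470219380085))
((488.1815490722656, 418.6292419433594), 53.11914825439453)
```

View pics/c4.png

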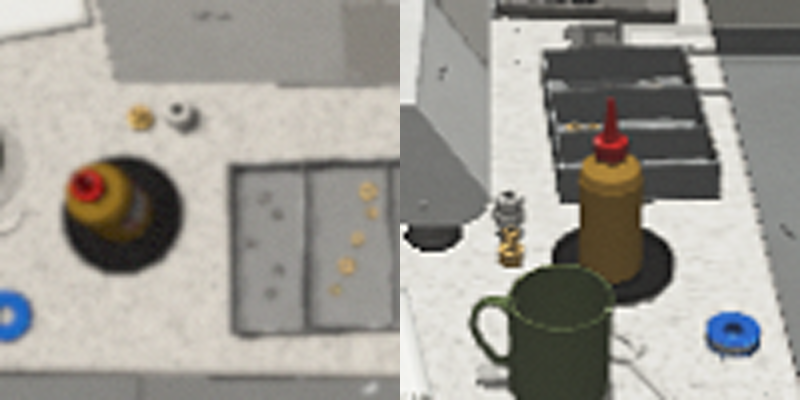

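The bottle stands upright about 7 mm from the dish centre. Next is the transducer, to be gripped at about (0.487, -0.225).

```bash
python3 -m pendant '[[-0.9,-5,0,0,0,0,1],[0,-5,0,0,0,-1.5,1],[0,-5,0,0,0,0,1],[0,-5,0,0,0,0,1],[0,-4.6,-2,0,0,0,1],[0,0,-4,0,0,0,1],[0,0,-4,0,0,0,1],[0,0,-2,0,0,0,1]]'; python3 -m pendant '[[0,0,-3,0,0,0,1],[0,0,-2,0,0,0,1],[0,0,-1.5,0,0,0,1],[0,0,-1,0,0,0,1],[0,0,0,0,0,0,1],[0,0,0,0,0,0,1]]'
```

```text
time: 11.0
tool_pos: [0.4858, -0.2206, 0.1076]
ee_rot: [3.138, -0.005, 3.121]
wrist_force: [-0.9, -0.3, 0.5]
width: 0.0941
finger_force: 0.0
time: 11.6
tool_pos: [0.4881, -0.2218, 0.0375]
ee_rot: [-3.141, 0.001, 3.122]
wrist_force: [0.5, 0.1, -0.0]
width: 0.0938
finger_force: 0.0
```

```bash
python3 -m pendant '[[0,-0.3,-0.4,0,0,0,1],[0,0,0,0,0,0,0.6],[0,0,0,0,0,0,0.35],[0,0,0,0,0,0,0.15],[0,0,0,0,0,0,0.1],[0,0,0,0,0,0,0.1],[0,0,0,0,0,0,0.1],[0,0,0,0,0,0,0.1]]'; python3 - <<'E'
from h import *
a=snap('top','t5.png');b=snap('side','s5.png')
cv2.imwrite('pics/c5.png',np.hstack([cv2.resize(a[150:250,270:370],(400,400),interpolation=2),cv2.resize(b[110:210,210:310],(400,400),interpolation=2)])[:,:,::-1])
E
```

```text
time: 12.4
tool_pos: [0.4875, -0.2249, 0.0331]
ee_rot: [3.141, 0.0, 3.121]
wrist_force: [0.7, -0.3, -0.9]
width: 0.0412
finger_force: 0.0
```

View pics/c5.png

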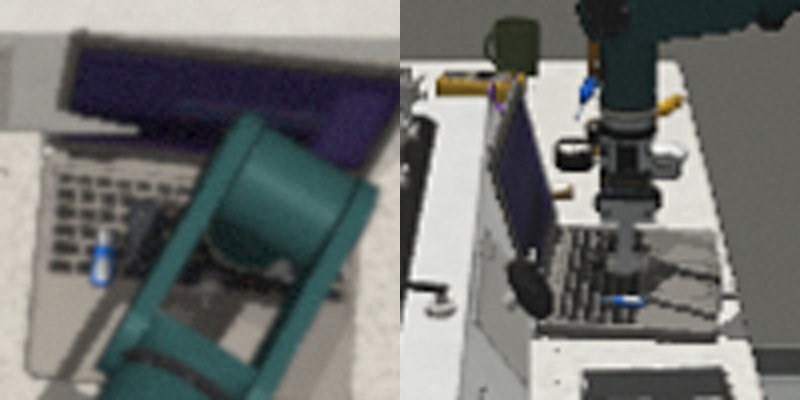

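The picture shows the gripper over the transducer, still closing (41 mm open). The stick at side crop (625,300) is undisturbed.

```bash
python3 -m pendant '[[0,0,0,0,0,0,0.1],[0,0,0,0,0,0,0.1],[0,0,0,0,0,0,0.1],[0,0,0,0,0,0,0.1]]'
```

```text
time: 12.9
tool_pos: [0.4876, -0.2249, 0.0331]
ee_rot: [3.141, 0.0, 3.121]
wrist_force: [-0.7, 0.7, 0.6]
width: 0.0251
finger_force: 30.0
```

```bash
python3 -m pendant '[[0,0,1,0,0,0,0.1],[0,0,2,0,0,0,0.1],[0,0,3,0,0,0,0.1],[0,0,3,0,0,0,0.1],[0,0,2,0,0,0,0.1],[0,2,0,0,0,0,0.1],[0,3,0,0,0,0,0.1],[-0.4,4,0,0,0,1.4,0.1]]'; python3 -m pendant '[[-0.5,4,0,0,0,1,0.1],[-0.5,4,0,0,0,1,0.1],[-0.5,4,0,0,0,1,0.1],[-0.5,4,0,0,0,0,0.1],[0,4,0,0,0,0,0.1],[0,3.4,0,0,0,0,0.1],[0,2,0,0,0,0,0.1],[0,0,0,0,0,0,0.1]]'
```

```text
time: 13.7
tool_pos: [0.4836, -0.1353, 0.1436]
ee_rot: [-3.141, 0.001, -3.139]
wrist_force: [0.5, 0.3, -1.3]
width: 0.0252
finger_force: 30.0
time: 14.5
tool_pos: [0.4631, 0.1211, 0.1434]
ee_rot: [3.141, 0.0, -3.081]
wrist_force: [-0.2, -0.4, -1.7]
width: 0.025
finger_force: 30.0
```

```bash
python3 -m pendant '[[0,0,0,0,0,0,0.1]]'; python3 - <<'E'
from h import *
a=snap('top','t6.png');b=snap('side','s6.png')
cv2.imwrite('pics/c6.png',np.hstack([cv2.resize(a[170:270,170:270],(400,400),interpolation=2),cv2.resize(b[160:260,220:320],(400,400),interpolation=2)])[:,:,::-1])
E
```

```text
time: 14.6
tool_pos: [0.4634, 0.1188, 0.1432]
ee_rot: [-3.141, -0.0, -3.084]
wrist_force: [0.5, -0.6, -1.9]
width: 0.025
finger_force: 30.0
```

View pics/c6.png

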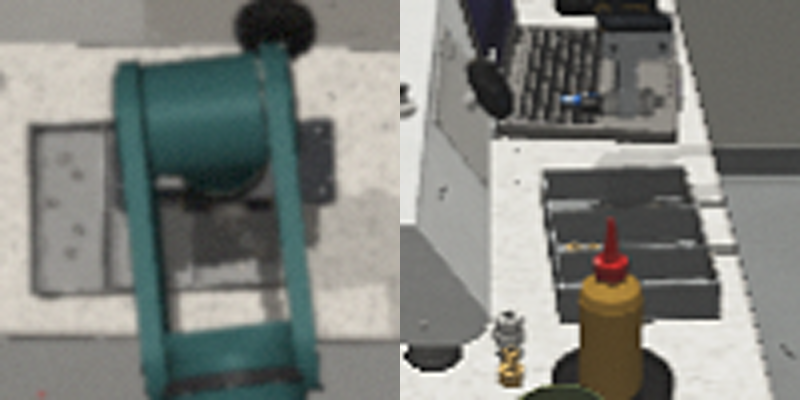

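```bash
python3 - <<'E'
from h import *
for z in(.13,.143,.2): print(proj('side',[.4634,.1188,z]))
a=cv2.imread('pics/s6.png'); cv2.imwrite('pics/c7.png',cv2.resize(a[60:260,180:380],(600,600),interpolation=2))
E
```

```text
[275.26895858 188.31434869]
[275.37265806 185.55782795]
[275.8332483  173.23044582]
```

View pics/c7.png

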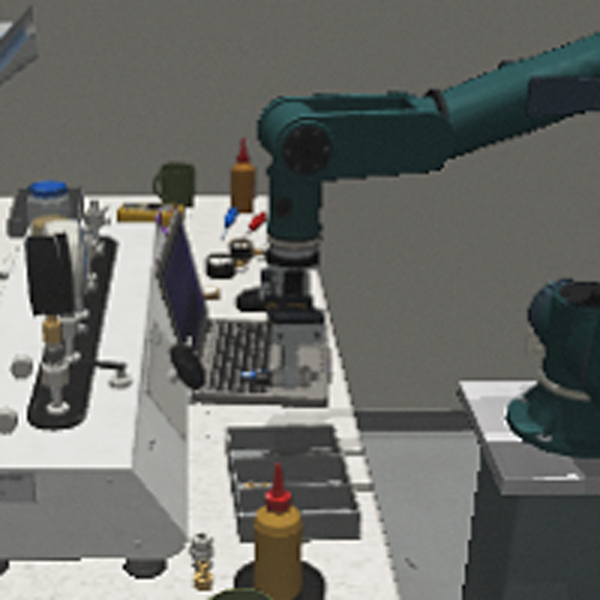

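The gripper holds the transducer over the tray compartment nearest the laptop. Now lowering it.

```bash
python3 -m pendant '[[0,0,-2,0,0,0,0.1],[0,0,-3,0,0,0,0.1],[0,0,-3,0,0,0,0.1],[0,0,-2,0,0,0,0.1],[0,0,-1.3,0,0,0,0.1],[0,0,-0.7,0,0,0,0.1],[0,0,-0.5,0,0,0,0.1],[0,0,0,0,0,0,0.1]]'; python3 -m pendant '[[0,0,-0.1,0,0,0,0.1],[0,0,0,0,0,0,0.1],[0,0,0,0,0,0,0.1]]'; python3 - <<'E'
from h import *
for s,t in(((147,158),(224.3,216)),((147,182),(241.7,233.3))): print(tri(s,t))
E
```

```text
time: 15.5
tool_pos: [0.4638, 0.1188, 0.0183]
ee_rot: [3.142, 0.0, -3.085]
wrist_force: [-0.4, -0.4, -2.0]
width: 0.0249
finger_force: 30.0
time: 15.8
tool_pos: [0.4641, 0.1192, 0.0177]
ee_rot: [3.141, 0.001, -3.085]
wrist_force: [0.8, -0.6, -1.8]
width: 0.0254
finger_force: 30.0
(array([0.66269826, 0.40549435, 0.16619078]), np.float64(0.0012745118744052829))
(array([0.59674818, 0.41667329, 0.09944978]), np.float64(0.01215935864179053))
```

```bash
python3 -m pendant '[[0,0,-0.1,0,0,0,0.1],[0,0,0,0,0,0,0.1],[0,0,0,0,0,0,0.1]]'; python3 -m pendant '[[0,0,-0.05,0,0,0,0.1],[0,0,0,0,0,0,0.1],[0,0,0,0,0,0,0.1]]'
```

```text
time: 16.1
tool_pos: [0.4641, 0.1192, 0.017]
ee_rot: [3.141, 0.001, -3.085]
wrist_force: [-1.1, -0.2, 4.6]
width: 0.025
finger_force: 30.0
time: 16.4
tool_pos: [0.4641, 0.1192, 0.0169]
ee_rot: [3.141, 0.001, -3.085]
wrist_force: [-2.2, 0.2, 7.5]
width: 0.0249
finger_force: 30.0
```

```bash
python3 -m pendant '[[0,0,0,0,0,0,0.45],[0,0,0,0,0,0,0.45],[0,0,0,0,0,0,0.45],[0,0,1,0,0,0,0.45],[0,0,3,0,0,0,0.45],[0,0,4,0,0,0,0.45],[0,0,4,0,0,0,0.45]]'; python3 -m pendant '[[0.6,-5,0,0,0,-3,0.7],[0.5,-5,0,0,0,-3,0.7],[0.5,-5,0,0,0,-3.2,0.7],[0.5,-5,0,0,0,0,0.7],[0.5,-4.8,0,0,0,0,0.7],[0,0,-2,0,0,0,0.7],[0,0,-3,0,0,0,0.7],[0,0,-2,0,0,0,0.7]]'; python3 - <<'E'
from h import *
np.set_printoptions(precision=4,suppress=True)
a=snap('top','t8.png');b=snap('side','s8.png')
H=cv2.cvtColor(a,cv2.COLOR_RGB2HSV)
def bright(z,box):
    x0,y0,x1,y1=box; g=(a.min(2)>200)[y0:y1,x0:x1].astype(np.uint8)
    n,l,s,c=cv2.connectedComponentsWithStats(g)
    for i in np.argsort(-s[1:,4])[:2]+1: print(s[i],[1000*plane('top',c[i][0]+x0+0,c[i][1]+y0,z)])
bright(.029,(208,201,238,238))
print('exp',proj('top',[.464,.119,.029]))
B=cv2.cvtColor(b,cv2.COLOR_RGB2HSV)
m=cv2.inRange(B,(95,90,60),(130,255,255))[170:200,240:290];p=np.argwhere(m);print(len(p),p.mean(0)[::-1]+[240,170],proj('side',[.4905,-.13,.024]))
print(robot.get_obs()['tool_pos'])
E
```

```text
time: 17.1
tool_pos: [0.463, 0.1189, 0.1369]
ee_rot: [3.142, -0.001, -3.085]
wrist_force: [0.3, 0.5, -0.2]
width: 0.042
finger_force: 0.0
time: 17.9
tool_pos: [0.4888, -0.1285, 0.0644]
ee_rot: [3.141, -0.001, 3.036]
wrist_force: [0.1, 0.4, 0.5]
width: 0.0658
finger_force: 0.0
[21 15  2  9 18] [array([465.139 , 117.0757,  29.    ])]
[20 25  4  2  7] [array([440.3964, 117.2897,  29.    ])]
exp [228.9791 220.2942]
13 [266.6923 185.3077] [265.5881 184.755 ]
[ 0.487  -0.1272  0.0626]
```

The transducer lies in the tray at about (0.46, 0.117). Now the stick.

```bash
python3 -m pendant '[[0,-0.2,-1.5,0,0,0,0.7],[0,0,-1,0,0,0,0.7],[0,0,-0.4,0,0,0,0.7],[0,0,0,0,0,0,0.7],[0,0,0,0,0,0,0.7]]'
```

```text
time: 18.5
tool_pos: [0.4899, -0.1299, 0.0374]
ee_rot: [-3.141, 0.001, 3.038]
wrist_force: [0.2, -0.6, -0.2]
width: 0.0657
finger_force: 0.0
```

```bash
python3 -m pendant '[[0,0,-0.4,0,0,0,0.7],[0,0,-0.15,0,0,0,0.7],[0,0,0,0,0,0,0.3],[0,0,0,0,0,0,0.1],[0,0,0,0,0,0,0.05],[0,0,0,0,0,0,0.05],[0,0,0,0,0,0,0.05],[0,0,0,0,0,0,0.05]]'; python3 -m pendant '[[0,0,0,0,0,0,0.05],[0,0,0,0,0,0,0.05],[0,0,0,0,0,0,0.05],[0,0,0,0,0,0,0.05]]'
```

```text
time: 19.3
tool_pos: [0.4894, -0.1299, 0.0311]
ee_rot: [3.142, 0.0, 3.038]
wrist_force: [-0.1, 0.8, -0.2]
width: 0.0212
finger_force: 0.0
time: 19.7
tool_pos: [0.4894, -0.1299, 0.0311]
ee_rot: [3.142, 0.0, 3.038]
wrist_force: [0.6, 0.1, 0.7]
width: 0.0172
finger_force: 30.0
```

```bash
python3 -m pendant '[[0,0,1,0,0,0,0.05],[0,0,2,0,0,0,0.05],[0,0,3,0,0,0,0.05],[0,0,3,0,0,0,0.05],[0,0,2,0,0,0,0.05],[0,2,0,0,0,0,0.05],[0,3,0,0,0,0,0.05],[-0.5,4,0,0,0,2.2,0.05]]'; python3 -m pendant '[[-0.5,4,0,0,0,2,0.05],[-0.5,4,0,0,0,2,0.05],[-0.5,4,0,0,0,2,0.05],[-0.5,4,0,0,0,1,0.05],[-0.5,4,0,0,0,0,0.05],[0,3,0,0,0,0,0.05],[0,1.3,0,0,0,0,0.05],[0,0,0,0,0,0,0.05]]'; python3 -m pendant '[[0,0,-2,0,0,0,0.05],[0,0,-3,0,0,0,0.05],[0,0,-3,0,0,0,0.05],[0,0,-2,0,0,0,0.05],[0,0,-1.3,0,0,0,0.05],[0,0,-0.7,0,0,0,0.05],[0,0,0,0,0,0,0.05],[0,0,0,0,0,0,0.05]]'
```

```text
time: 20.5
tool_pos: [0.485, -0.04, 0.1422]
ee_rot: [-3.141, 0.002, 3.074]
wrist_force: [0.1, 0.8, 0.2]
width: 0.0173
finger_force: 30.0
time: 21.3
tool_pos: [0.4594, 0.2041, 0.1415]
ee_rot: [-3.141, 0.0, -3.082]
wrist_force: [-0.3, 0.7, 0.1]
width: 0.0176
finger_force: 30.0
time: 22.1
tool_pos: [0.4604, 0.203, 0.0221]
ee_rot: [3.141, 0.002, -3.085]
wrist_force: [0.0, -0.1, -0.4]
width: 0.0175
finger_force: 30.0
```

```bash
python3 -m pendant '[[0,0,-0.5,0,0,0,0.05],[0,0,-0.1,0,0,0,0.05],[0,0,0,0,0,0,0.05],[0,0,0,0,0,0,0.05]]'; python3 -m pendant '[[0,0,-0.1,0,0,0,0.05],[0,0,0,0,0,0,0.05],[0,0,0,0,0,0,0.05]]'
```

```text
time: 22.5
tool_pos: [0.4596, 0.2033, 0.0153]
ee_rot: [3.141, 0.0, -3.085]
wrist_force: [-1.0, 0.4, 0.1]
width: 0.0176
finger_force: 30.0
time: 22.8
tool_pos: [0.4597, 0.2033, 0.0151]
ee_rot: [3.141, 0.001, -3.085]
wrist_force: [-2.4, -0.6, 5.6]
width: 0.0172
finger_force: 30.0
```

Release, rise, and verify the tray contents before the lid.

```bash
python3 -m pendant '[[0,0,0,0,0,0,0.4],[0,0,0,0,0,0,0.4],[0,0,0,0,0,0,0.4],[0,0,1,0,0,0,0.4],[0,0,3,0,0,0,0.4],[0,0,5,0,0,0,0.4],[0,0,5,0,0,0,0.2],[0,0,5,0,0,0,0]]'; python3 -m pendant '[[0,-5,5,0,0,-3,0],[0,-5,5,0,0,-3,0],[2,-5,0,0,0,-2.6,0],[2,-5,0,0,0,0,0],[2,-5,0,0,0,0,0],[2,-5,0,0,0,0,0],[3,-5,0,0,0,0,0],[3,-5,0,0,0,0,0]]'; python3 - <<'E'
from h import *
np.set_printoptions(precision=4,suppress=True)
a=snap('top','t9.png');b=snap('side','s9.png')
H=cv2.cvtColor(a,cv2.COLOR_RGB2HSV);
m=cv2.inRange(H,(95,90,60),(130,255,255))[195:245,175:245];p=np.argwhere(m)[:,::-1]
if len(p): c=p.mean(0)+[175,195]; print('blue',len(p),c,plane('top',*c,.008))
g=(a.min(2)>185)[201:240,205:240].astype(np.uint8)
n,l,s,c=cv2.connectedComponentsWithStats(g); print([(s[i].tolist(),plane('top',c[i][0]+205,c[i][1]+201,.025)) for i in range(1,n) if s[i][4]>4])
E
```

```text
time: 23.6
tool_pos: [0.459, 0.203, 0.2065]
ee_rot: [3.141, 0.0, -3.085]
wrist_force: [1.3, -0.3, -0.5]
width: 0.0251
finger_force: 0.0
time: 24.4
tool_pos: [0.5856, -0.1411, 0.2757]
ee_rot: [3.142, 0.001, 3.048]
wrist_force: [0.4, 0.2, -0.4]
width: 0.0007
finger_force: 0.0
blue 20 [207.65 222.3 ] [0.458  0.2008 0.008 ]
[([1, 14, 3, 3, 9], array([0.4796, 0.2023, 0.025 ])), ([23, 14, 4, 14, 41], array([0.4585, 0.1185, 0.025 ])), ([2, 21, 2, 4, 8], array([0.4513, 0.1994, 0.025 ]))]
```

Both parts are in the tray (stick at (0.458, 0.201), transducer at (0.459, 0.118)). Next, go over and behind the lid.

```bash
python3 -m pendant '[[0,-3,1.5,0,0,0,0],[2,-3,0,0,0,0,0],[3,-2,0,0,0,0,0],[3,-1.5,0,0,0,0,0],[1.2,0,0,0,0,0,0],[0,0,0,0,0,0,0],[0,0,0,0,0,0,0]]'
```

```text
time: 25.2
tool_pos: [0.6768, -0.2332, 0.2901]
ee_rot: [3.141, -0.0, 3.049]
wrist_force: [-0.6, -0.1, 0.0]
width: 0.0002
finger_force: 0.0
```

```bash
python3 -m pendant '[[0,0,-2,0,0,0,0],[0,0,-2,0,0,0,0],[0,0,-1,0,0,0,0],[0,0,0,0,0,0,0]]'; python3 -m pendant '[[0,0,-1.4,0,0,0,0],[0,0,-1,0,0,0,0],[0,0,-1,0,0,0,0],[0,0,0,0,0,0,0]]'
```

```text
time: 25.6
tool_pos: [0.6758, -0.2331, 0.2385]
ee_rot: [3.14, -0.003, 3.048]
wrist_force: [0.0, -0.5, -0.1]
width: 0.0006
finger_force: 0.0
time: 26.0
tool_pos: [0.6763, -0.2337, 0.2031]
ee_rot: [3.14, -0.004, 3.048]
wrist_force: [0.0, -0.4, 0.1]
width: 0.0003
finger_force: 0.0
```

```bash
python3 -m pendant '[[-1,0.1,0,0,0,0,0],[-1,0.1,0,0,0,0,0],[-1,0.1,0,0,0,0,0],[-1,0.1,0,0,0,0,0],[-0.5,0,0,0,0,0,0]]'
```

```text
time: 26.5
tool_pos: [0.6357, -0.2302, 0.21]
ee_rot: [-3.14, 0.013, 3.049]
wrist_force: [8.4, 0.4, 5.5]
width: 0.0005
finger_force: 3.8
```

Lid contact confirmed (8 N). Follow the arc.

```bash
python3 -m pendant '[[-1.4,0.1,0.1,0,0,0,0],[-1.4,0.1,0,0,0,0,0],[-1.4,0.1,0,0,0,0,0],[-1.6,0.2,-0.2,0,0,0,0],[-1.6,0.2,-0.3,0,0,0,0],[-1.7,0.2,-0.4,0,0,0,0],[-1.7,0.2,-0.5,0,0,0,0]]'; python3 - <<'E'
from h import *
o=robot.get_obs();print(o['tool_pos'],o['wrist_force'])
E
```

```text
time: 27.2
tool_pos: [0.527, -0.2207, 0.1965]
ee_rot: [-3.137, 0.012, 3.048]
wrist_force: [5.9, -3.1, 1.6]
width: 0.0003
finger_force: 2.9
[ 0.52699358 -0.22073404  0.19646688] [ 5.88862386 -3.14434686  1.58422959]
```

```bash
python3 -m pendant '[[-1.6,0.1,-0.6,0,0,0,0],[-1.5,0.1,-0.7,0,0,0,0],[-1.5,0.1,-0.8,0,0,0,0],[-1.4,0.1,-1.2,0,0,0,0],[-1.3,0.1,-1.3,0,0,0,0],[-1.1,0.1,-1.3,0,0,0,0]]'; python3 -m pendant '[[-1,0.1,-1.5,0,0,0,0],[-0.8,0.1,-1.6,0,0,0,0],[-0.7,0,-1.7,0,0,0,0],[-0.5,0,-1.7,0,0,0,0]]'
```

```text
time: 27.8
tool_pos: [0.4426, -0.2135, 0.1355]
ee_rot: [-3.14, 0.009, 3.048]
wrist_force: [4.8, -0.3, 1.2]
width: 0.0001
finger_force: 2.0
time: 28.2
tool_pos: [0.4123, -0.2115, 0.0704]
ee_rot: [-3.141, 0.007, 3.048]
wrist_force: [2.7, 1.0, 2.3]
width: 0.0008
finger_force: 1.8
```

```bash
python3 -m pendant '[[-0.3,0,-1.2,0,0,0,0],[-0.1,0,-1,0,0,0,0],[0,0,-0.7,0,0,0,0],[0,0,-0.2,0,0,0,0],[0,0,0,0,0,0,0]]'
```

```text
time: 28.7
tool_pos: [0.4063, -0.2112, 0.0384]
ee_rot: [-3.141, -0.0, 3.048]
wrist_force: [0.9, 0.8, 5.8]
width: 0.0009
finger_force: 2.4
```

```bash
python3 -m pendant '[[0,0,-0.1,0,0,0,0],[0,0,-0.1,0,0,0,0],[0,0,-0.1,0,0,0,0],[0,0,0,0,0,0,0]]'
```

```text
time: 29.1
tool_pos: [0.4064, -0.2113, 0.0383]
ee_rot: [-3.141, -0.0, 3.048]
wrist_force: [-5.3, 4.9, 19.8]
width: 0.0004
finger_force: 9.8
```

A hard stop at tip height 27 mm means the lid is shut. Retreat and verify.

```bash
python3 -m pendant '[[0,0,0.5,0,0,0,0],[0,0,3,0,0,0,0],[0,0,4,0,0,0,0],[0,0,4,0,0,0,0],[-1,0,4,0,0,0,0],[0,0,0,0,0,0,0],[0,0,0,0,0,0,0],[0,0,0,0,0,0,0]]'; python3 - <<'E'
from h import *
np.set_printoptions(precision=4,suppress=True)
a=snap('top','t10.png');b=snap('side','s10.png')
A=cv2.cvtColor(a,cv2.COLOR_RGB2HSV);B=cv2.cvtColor(b,cv2.COLOR_RGB2HSV)
red=lambda H:cv2.inRange(H,(0,140,60),(8,255,255))|cv2.inRange(H,(170,140,60),(180,255,255))
p=np.argwhere(red(A)[190:240,120:180]).mean(0)[::-1]+[120,190];q=np.argwhere(red(B)[205:260,255:300]).mean(0)[::-1]+[255,205];print('bottle',tri(p,q))
m=cv2.inRange(A,(95,90,60),(130,255,255))[195:245,175:245];print('blue',plane('top',*(np.argwhere(m)[:,::-1].mean(0)+[175,195]),.008))
# lid: side-view screen (dark purple) gone? compare with first side image
s=cv2.imread('pics/side0.png');x=s[130:190,228:250];y=b[130:190,228:250]
print('dark px in former screen area',(x.max(2)<80).sum(),(y.max(2)<80).sum())
E
```

```text
time: 29.9
tool_pos: [0.3952, -0.2105, 0.1877]
ee_rot: [3.14, -0.004, 3.048]
wrist_force: [-0.8, -0.6, 1.0]
width: 0.0002
finger_force: 0.0
bottle (array([0.4948, 0.4218, 0.1408]), np.float64(0.0002734856402386952))
blue [0.458  0.2008 0.008 ]
dark px in former screen area 564 154
```

```bash
python3 -c "
from bench import robot
print(robot.close_job())"
```

```text
the job is handed in; nothing more can be done
None
```

I handed the job in at about 30 s: the laptop lid is shut, the oil bottle stands upright about 7 mm off the drip dish's centre, and the transducer and USB stick lie in the parts tray; the judge's verdict was not shown.

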